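# Hang the dip cup in the swivelling drying cabinet

### The arm

A 6-joint arm with a two-finger parallel gripper is mounted at the origin on a cart in front of the work surface, level with it; the furniture and walls round the work are solid. World frame = base frame: x ahead of the robot, y to its left, z up, the work surface at z = 0. Lengths are in m, angles in rad, forces in N, time in s.
With the tool pointing down it reaches from about 0.3 to 0.825 m from the base axis. Payload 5.4 kg.
Tool frame: the origin (TCP) lies midway between the tips of the shut fingers; the grasp point (between the pads) lies 19 mm behind it (hold_point_z is the distance from the TCP to the grasp point, in m); z points along the fingers, y is the line along which they close (so a half turn about z gives the same grasp; the last joint's range is limited). The gripper opens to 92 mm and grips with 3 to 60 N. Pads are 20 mm wide; open, the fingers measure 128 mm over their backs; the gripper's body (75 mm by 189 mm) begins 69 mm behind the grasp point.
Start: joints at [-1.423, 0.158, 1.597, -0, 1.386, -0.21], TCP at [0.201, -0.539, 0.215] pointing down, gripper open.
Joint ranges: [-2.91, 2.91], [-0.94, 2.29], [0.18, 2.7], [-1.29, 4.43], [0.17, 2.64], [-3, 3]. Speed limits (rad/s): [2.57, 2.57, 3.14, 3.14, 3.14, 3.14].

### API

Orientations are given as a rotation vector (axis times angle).
In Python, from workcell import * gives the robot as it stands.
- The arm moves only by the tool move_arm, never from a script. Its argument "series" is text: rows parted by semicolons, each of 5 numbers parted by spaces: the shift along the tool's x, y, z each as a share of 0.02 m, from -1 to 1, then the turn about the tool's z as a share of 0.08 rad, from -1 to 1, then the closure in counts, from 0 (fully open) to 255 (shut). A call has 1 to 8 rows; each row shifts and turns the commanded pose from where the row before left it, along the tool's axes as they then stand; what a row does not reach is not made up. A row lasts 1/8 s, in which the tool goes at most 62.5 mm and 10.7 degrees, less where a joint would pass 70% of its speed; a pose out of reach is approached as far as the arm can. A call with a number of a shift or a turn outside -1 to 1 is refused whole. A call with a gripper value outside its range is refused whole. The fingers move at their own pace and stop on an object; "force" is the grip in N (left out, the last holds). Time passes only in rows, so rows that do not move let the fingers close. It gives the time, the measured TCP pose, the force, the opening and the grip force at its end, in the units of the state.
- get_obs(): the state, without advancing time (a new reading comes with each control period).
- snapshot(name): name is "scene" or "top" or "wrist"; returns the picture (400x640x3 uint8, red, green, blue); there is no depth.
- camera_model(name): a dict with "vfov" (degrees; the focal length in pixels is half the picture's height over the tangent of half this angle, whatever the lens; pixels are square), "cx", "cy" (the principal point, pixels), "pose" (4x4, takes a point from camera to world coordinates). Camera axes: x right, y down, z forward; pixel columns grow to the right and rows downward; lengths in m; the calibration is good to about 2 mm. A picture is of the moment at which its call begins: read the wrist's pose just before it. camera_model takes no time and is no camera call; for the wrist camera it gives the pose at the moment of the call.
- close_job(): hands the job in; it is judged then, once.
The state is a dict: "clock": time; "joints": joint angles; "joint_velocities": joint speeds; "effort": joint torques, N m; "tcp_pos": TCP position; "tcp_rot": TCP orientation; "ft_force": force on the tool from outside, world axes, zero at the start; "wrist_torque": the same for the moment, N m; "opening": opening from 0.0 (shut) to 1.0 (fully open); "grip_force": force on a finger pad.
Only numpy, scipy, OpenCV 4.12 (cv2) and the standard library are available. Lean on these libraries where they do the work, as an engineer would, in place of code of your own. Each camera call takes 0.05 s, during which the arm holds its last target. There are 200 camera calls.

### The job

Push the small drying cabinet round on its clicking swivel base, by its turning bar, to the click at which its open front faces the front edge of the bench (where the robot stands). Then take the steel dip cup by its grip, pass it in through the narrow front opening and the roof slot without touching the cabinet's walls, and set its wire bail gently onto the hook inside, keeping hold until the hook carries it. Leave it hanging there, and do not disturb the pots, jars and bottles standing round.

Things in the scene. Friction and masses are not known exactly. Their poses are not given: they have to be found in the camera images.
- blue_lid_jar: closed white jar with a blue lid, 72 mm across, 85 mm tall, origin at the centre of its underside; a bystander
- dip_cup: loose steel dip cup, 228 mm tall, 120 to 200 g; origin at the centre of its underside, z up its handle; stands upright on the bench. Cup 44 mm across, 45 tall; a bail of 5 mm wire above it in the cup's y-z plane, 54 mm wide outside, round top 105 (inside) to 110 mm up; stem 8 mm thick; collar 22 mm across 177 to 180 mm up; then the grip
- housing: the white cabinet that turns: sheet box 120 mm deep (x), 116 wide (y), 184 tall, walls 5; origin at the centre of its underside, 27 mm above the bench, on the swivel axis; -x points out of the opening. The 4 mm floor is closed. A slot 34 mm wide runs along the middle of the roof (top 184, underside with trim 178 mm up) from the front edge back to x = +36 mm
- red_cap_bottle: closed white plastic bottle with a red cap, 68 mm across, 200 mm tall, origin at the centre of its underside; a bystander
- swivel_base: fixed round grey base of the cabinet, 172 mm across, 22 mm tall; origin at the centre of its underside, on the vertical swivel axis. Its -x axis is the front direction, the way the opening must face at the end (within 10 degrees of straight toward the robot's side)
- white_jar: low closed white jar, 71 mm across, 70 mm tall, origin at the centre of its underside; a bystander
- white_pot: closed white pot, 100 mm across, 140 mm tall, origin at the centre of its underside; a bystander
- cabinet (a joint): turn of the cabinet on its base, rad, positive counter-clockwise from above; 0 = opening faces the base's front. Clicks and stays every pi/6 (30 degrees); range -1.4 to +0.65. Starts one or two clicks clockwise (negative) of 0 and can be pushed on past 0. A click takes about 0.4 N m; past half-way it snaps on into the next by itself
- bar_end (a point): centre of the black ball (20 mm across) ending the turning bar: a level steel bar 12 mm thick out of the housing's -y side, radial, bare from 62 to 118 mm from the swivel axis, ball centre at 128 mm; 185 mm above the bench, 26 mm below the roof's top; axes as the housing
- cup_eye (a point): underside of the top of the wire bail, 105 mm above the cup's underside, 99 mm below the grip's centre: the point that rests on the hook. The bail's window (44 mm wide inside, 60 high above the cup's rim) looks along the cup's x axis, the same both ways
- cup_grip (a point): centre of the grip at the top of the dip cup: a square grey plastic block 18 x 18 x 48 mm with sides along the cup's x and y, 204 mm above the cup's underside
- hook_low (a point): point fixed to the housing at x = +3, y = 0, z = 122 mm in its frame; axes as the housing. The hook (6 mm wire, level, pointing to the front at y = 0) is clamped so that the top of its shank lies 0 to 15 mm above this point, how far is not told: feel or look. Bare shank from 17 mm in front of it to 17 mm behind; tip 20 to 27 mm in front, 12 mm above the shank. Holds against 25 N
- opening (a point): middle of the front opening (73 mm wide between the jambs, as high as the cabinet, open into the roof slot above), on the outer face, 92 mm above the housing's origin; axes as the housing

How it is judged:
On the way, in this order (a step that is already met when the one before it is completed fails the run):
1. the cabinet stands at the click where its opening faces front, within 0.1 rad (value of joint cabinet between -0.1 and 0.1 rad), for 0.3 s.
2. the hook carries the dip cup (over 0.5 N) while the gripper still holds it (all of step 1 and x of cup_eye in the frame of housing between -0.018 and 0.024 m and y of cup_eye in the frame of housing between -0.014 and 0.014 m and z of cup_eye in the frame of housing between 0.115 and 0.143 m and contact force between dip_cup and swivel_base above 0.5 N and contact force between dip_cup and housing below 0.3 N and contact force between dip_cup and the fingers above 1 N), for 0.1 s.
At the end, for the whole second after the job is handed in: The opening faces front (joint within 0.1 rad of 0); the released dip cup hangs at rest by its bail on the hook, upright within 0.2 rad, touching no wall; the bail's top lies -18 to +24 mm in x, within 14 mm in y, 115 to 143 mm up in the housing's frame (all of step 1 and x of cup_eye in the frame of housing between -0.018 and 0.024 m and y of cup_eye in the frame of housing between -0.014 and 0.014 m and z of cup_eye in the frame of housing between 0.115 and 0.143 m and contact force between dip_cup and swivel_base above 0.5 N and contact force between dip_cup and housing below 0.3 N and angle between dip_cup's own z axis and vertical below 0.2 rad and linear speed of dip_cup below 0.05 m/s).
It fails at once if the dip cup touches the cabinet's walls, roof or floor (over 0.5 N) (contact force between dip_cup and housing above 0.5 N).
It fails at once if the dip cup is pressed or dropped hard on the hook (over 20 N) (contact force between dip_cup and swivel_base above 20 N).
It fails at once if a bystander is moved by more than 30 mm (distance of any of red_cap_bottle, white_pot, white_jar, blue_lid_jar from where it was at the start of the episode above 0.03 m).
It also fails if it takes over 67 s, if anything falls off the work surface, if the arm or the gripper's body presses on something with over 40 N, if the wrist force passes 120 N, or if a joint passes its speed limit or range.

## Working session

There is one attempt and no reset: what is moved stays moved. The work goes in short steps, Python scripts to look and compute and a tool call to move; the robot and the scene stay as the last step left them, time stands still between calls to the robot, and variables do not carry over. Pictures are saved under pics/ and viewed, at most 10 in all, crops included, and the job is handed in when it is done.

Besides the shell and the picture viewer there is one more tool, called after "Request:" as name(argument=value, ...) on one line, values as JSON. move_arm: Moves the arm, as the interface text tells. Its arguments: {"type":"object","properties":{"series":{"type":"string"},"force":{"type":"number"}},"required":["series"]}

```bash
mkdir -p pics; python3 - <<'E'
from workcell import *
import cv2
o=get_obs();print(o)
for n in("scene","top"):
    m=camera_model(n);print(n,m)
    cv2.imwrite(f"pics/{n}1.png",snapshot(n)[:,:,::-1])
E
```

```text
{'clock': 0.0, 'joints': array([-1.42306981e+00,  1.59053900e-01,  1.59819853e+00,  5.70166616e-06,
        1.38617401e+00, -2.10093005e-01]), 'joint_velocities': array([-6.94931529e-04, -1.59180825e-03, -1.33261494e-03,  6.99351095e-04,
        5.09652587e-04, -8.74041860e-05]), 'effort': array([ 2.44993671e-04, -3.85571301e+01, -3.22105908e+01,  7.02103064e-02,
        3.77595169e-02, -1.15193011e-04]), 'tcp_pos': array([ 0.20127821, -0.53797304,  0.21363306]), 'tcp_rot': array([-3.08964431e+00, -5.58740132e-01, -9.85492901e-05]), 'ft_force': array([ 0.66148396, -0.14077123,  0.88580881]), 'wrist_torque': array([ 0.05047378, -0.03500376, -0.04344118]), 'grip_force': 0.0, 'opening': 0.9974713458176492}
scene {'vfov': 46.200068517087566, 'cx': 313.7466072352631, 'cy': 200.03606786849392, 'pose': array([[ 0.57046146, -0.45020797,  0.68693996, -0.54653224],
       [-0.82132124, -0.31038603,  0.47863549, -0.74968635],
       [-0.00226894, -0.83724148, -0.54682864,  0.97719   ],
       [ 0.        ,  0.        ,  0.        ,  1.        ]])}
top {'vfov': 45.494788456400954, 'cx': 322.55319629280694, 'cy': 208.98743516548075, 'pose': array([[-4.29871113e-01, -8.14524642e-01,  3.89564416e-01,
        -1.21521498e-01],
       [-9.02890263e-01,  3.87805590e-01, -1.85461580e-01,
         3.05172081e-01],
       [-1.22310934e-05, -4.31458494e-01, -9.02132788e-01,
         1.57827837e+00],
       [ 0.00000000e+00,  0.00000000e+00,  0.00000000e+00,
         1.00000000e+00]])}
```

View pics/scene1.png

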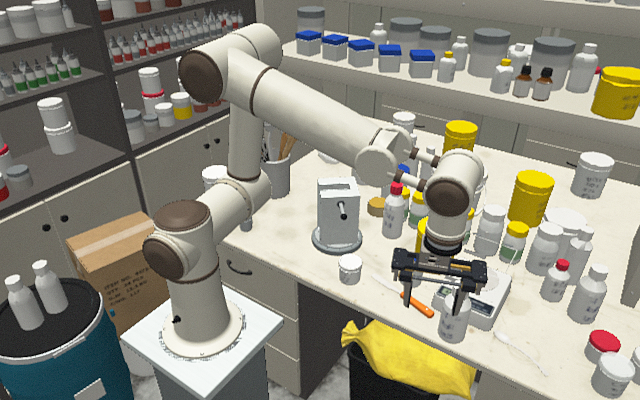

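View pics/top1.png

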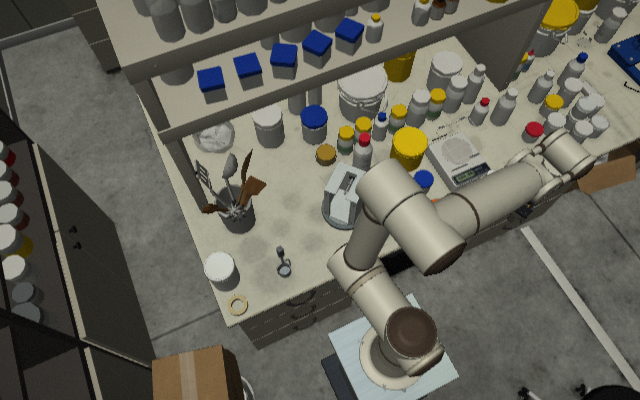

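Scene: the cabinet is at about (340,215) with its bar pointing toward the camera, a white jar at (349,268) and a red-cap bottle at (395,210). Top: the cup is at (285,268), the white pot at (221,270) and the base at about (345,210). I'll enlarge these areas.

```bash
python3 - <<'E'
import cv2,numpy as np
a=cv2.imread("pics/top1.png")[140:300,190:400];b=cv2.imread("pics/scene1.png")[150:290,200:430]
a=cv2.resize(a,None,fx=2.9,fy=2.9,interpolation=2)
b=cv2.resize(b,None,fx=3.4,fy=3.4,interpolation=2)
cv2.imwrite("pics/a.png",a);cv2.imwrite("pics/b.png",b)
print(a.shape,b.shape)
E
```

```text
(464, 609, 3) (476, 782, 3)
```

View pics/a.png

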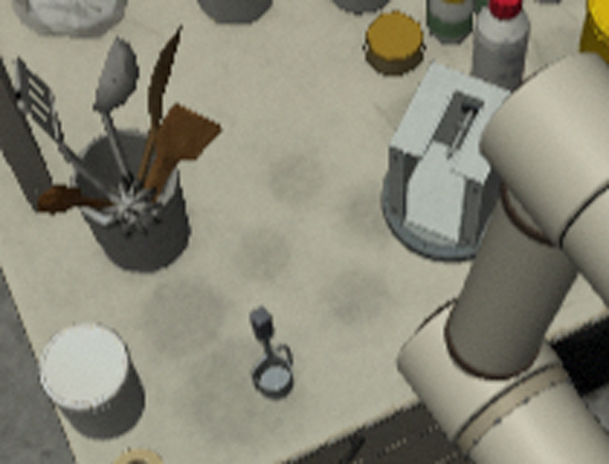

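View pics/b.png

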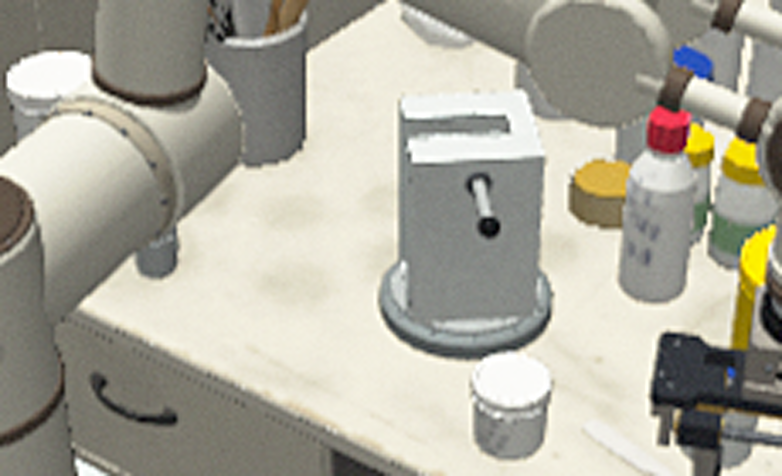

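```bash
cat > h.py <<'E'
from workcell import *
import cv2,numpy as np
from scipy.spatial.transform import Rotation as R
from scipy.optimize import least_squares
def f(m): return 200/np.tan(np.radians(m["vfov"]/2))
def ray(m,u,v,z):
    P=np.array(m["pose"]);d=P[:3,:3]@[(u-m["cx"])/f(m),(v-m["cy"])/f(m),1];o=P[:3,3]
    return o+d*(z-o[2])/d[2]
def proj(m,p):
    P=np.array(m["pose"]);c=(np.atleast_2d(p)-P[:3,3])@P[:3,:3]
    return np.c_[c[:,0]/c[:,2]*f(m)+m["cx"],c[:,1]/c[:,2]*f(m)+m["cy"]]
def ob():
    o=get_obs();print("t",round(o["clock"],2),"tcp",o["tcp_pos"].round(4),"R",R.from_rotvec(o["tcp_rot"]).as_matrix().round(3).tolist(),"F",o["ft_force"].round(2),"op",round(o["opening"],3),"g",round(o["grip_force"],1),"j",o["joints"].round(2));return o
E
python3 - <<'E'
from h import *
s=camera_model("scene");t=camera_model("top")
S=lambda x,y,z:ray(s,200+x/3.4,150+y/3.4,z).round(4)
T=lambda x,y,z:ray(t,190+x/2.9,140+y/2.9,z).round(4)
for n,p in dict(ball=S(489,226,.185),r1=S(401,97,.211),r2=S(526,91,.211),r3=S(545,155,.211),r4=S(407,163,.211),jar=S(511,380,.07),botcap=S(669,118,.2),bluelid=S(692,60,.085),cupS=S(157,268,.0),
 Tr=T(430,62,.211),Tr2=T(518,90,.211),Tr3=T(390,146,.211),grip=T(261,311,.228),rim=T(273,373,.045),pot=T(85,365,.14),bot=T(508,0,.2),blue1=ray(t,425,178,.085),blue2=ray(t,314,114,.085)).items():print(n,p)
print("front edge",ray(t,230,325,0),ray(t,330,287,0))
th=np.linspace(0,2*np.pi,200)
def fit(p):
    q=proj(s,np.vstack([np.c_[p[0]+.086*np.cos(th),p[1]+.086*np.sin(th),th*0+z] for z in(0,.022)]))
    return [q[:,0].min()-(200+380/3.4),q[:,0].max()-(200+552/3.4),q[:,1].max()-(150+355/3.4)]
r=least_squares(fit,[.5,0]);print("base",r.x,r.fun)
hx=least_squares(lambda p:np.ravel(proj(s,np.c_[p[0]+np.cos(p[2])*X-np.sin(p[2])*Y,p[1]+np.sin(p[2])*X+np.cos(p[2])*Y,X*0+.211])-Q),[.5,0,-1]) if 0 else None
E
```

```text
ball [ 0.4263 -0.1791  0.185 ]
r1 [ 0.5274 -0.018   0.211 ]
r2 [ 0.6041 -0.1096  0.211 ]
r3 [ 0.5163 -0.1811  0.211 ]
r4 [ 0.4356 -0.0872  0.211 ]
jar [ 0.3812 -0.2338  0.07  ]
botcap [ 0.6535 -0.2363  0.2   ]
bluelid [ 0.9615 -0.1248  0.085 ]
cupS [ 0.3966  0.1949 -0.    ]
Tr [ 0.6053 -0.099   0.211 ]
Tr2 [ 0.529 -0.173  0.211]
Tr3 [ 0.5266 -0.0103  0.211 ]
grip [0.4011 0.1988 0.228 ]
rim [0.3954 0.2021 0.045 ]
pot [0.4599 0.3899 0.14  ]
bot [ 0.6482 -0.2237  0.2   ]
blue1 [ 0.47666373 -0.385971    0.085     ]
blue2 [ 0.90203854 -0.14579704  0.085     ]
front edge [0.30925915 0.43688545 0.        ] [0.28354148 0.08428529 0.        ]
base [ 0.53201793 -0.09320511] [-0.3196689   0.31837377 -0.04367001]
```

Request:
move_arm(series="0 0 -0.3 0.9 255;0 0 -0.3 0.9 255;0 0 -0.3 0.9 255;0 0 -0.3 0.9 255;0 0 -0.3 0.88 255;0.4 -1 0 0 255;0.4 -1 0 0 255;0.4 -1 0 0 255")

```text
clock: 1.1
tcp_pos: [0.2255, -0.4777, 0.244]
tcp_rot: [-3.141, 0.001, 0.0]
ft_force: [-0.3, 0.1, 0.1]
opening: 0.156
grip_force: 0.0
```

Request:
move_arm(series="0.6 -1 0 0 255;0.6 -1 0 0 255;0.6 -1 0 0 255;0.6 -1 0 0 255;0.6 -1 0 0 255;0.6 -1 0 0 255;0.6 -1 0 0 255;0.6 -1 0 0 255")

```text
clock: 2.1
tcp_pos: [0.3222, -0.3172, 0.2446]
tcp_rot: [3.141, -0.0, 0.0]
ft_force: [0.5, -0.3, 0.4]
opening: 0.003
grip_force: 0.0
```

Request:
move_arm(series="0.5 -1 0 0 255;0.5 -1 0 0 255;0.5 -1 0 0 255;0.5 -1 0 0 255;0.5 -1 0 0 255;0.5 -1 0 0 255;0.5 -1 0 0 255;0.5 -1 0 0 255")

```text
clock: 3.1
tcp_pos: [0.4019, -0.1572, 0.2446]
tcp_rot: [3.141, -0.0, 0.0]
ft_force: [0.8, -0.3, -0.6]
opening: 0.004
grip_force: 0.0
```

Request:
move_arm(series="0.1 -1 0 0 255;0.1 -1 0.5 0 255;0 0 0.7 0 255;0 0 0.8 0 255;0 0 0.8 0 255;0 0 0.8 0 255;0 0 0.5 0 255;0 0 0 0 255")

```text
clock: 4.1
tcp_pos: [0.4051, -0.1185, 0.1617]
tcp_rot: [-3.141, 0.001, 0.002]
ft_force: [-0.4, -0.5, 0.5]
opening: 0.004
grip_force: 0.0
```

```bash
python3 - <<'E'
from h import *
ob()
a=cv2.resize(snapshot("top")[130:300,280:440],None,fx=3,fy=3);b=cv2.resize(snapshot("scene")[170:290,290:410],None,fx=4,fy=4)
im=np.zeros((510,960,3),np.uint8);im[:,:480]=a;im[:480,480:]=b
cv2.imwrite("pics/c.png",cv2.resize(im,None,fx=.83,fy=.83)[:,:,::-1])
E
```

```text
t 4.1 tcp [ 0.4051 -0.1185  0.1617] R [[1.0, -0.001, -0.002], [-0.001, -1.0, 0.001], [-0.002, -0.001, -1.0]] F [-0.42 -0.49  0.54] op 0.004 g 0.0 j [-0.57 -0.21  2.06  0.    1.29  1.  ]
```

View pics/c.png

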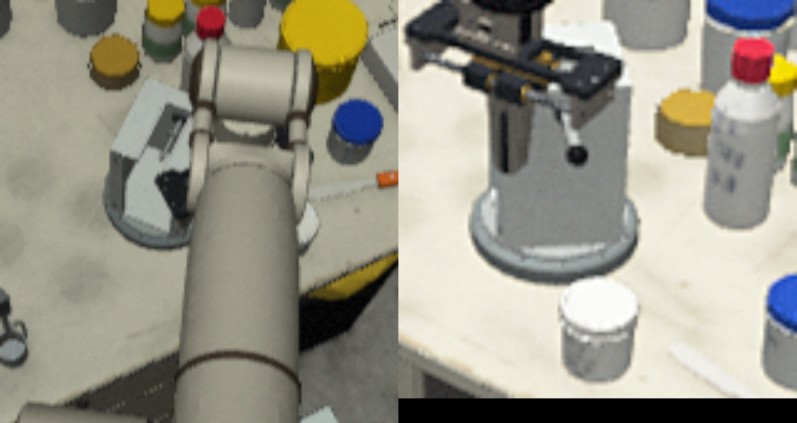

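Request:
move_arm(series="0.75 0.62 0 0 255;0.75 0.62 0 0 255;0.45 0.49 0 0 255;0.45 0.49 0 0 255;0.45 0.49 0 0 255;0.45 0.49 0 0 255;0.4 0.2 0 0 255;0 0 0 0 255")

```text
clock: 5.2
tcp_pos: [0.4796, -0.1871, 0.1624]
tcp_rot: [3.141, -0.001, -0.001]
ft_force: [-2.3, -0.7, 1.4]
opening: 0.003
grip_force: 1.1
```

```bash
python3 - <<'E'
from h import *
ob()
a=cv2.resize(snapshot("top")[130:300,280:440],None,fx=3,fy=3);b=cv2.resize(snapshot("scene")[170:290,290:410],None,fx=4,fy=4)
im=np.zeros((510,960,3),np.uint8);im[:,:480]=a;im[:480,480:]=b
cv2.imwrite("pics/d.png",cv2.resize(im,None,fx=.83,fy=.83)[:,:,::-1])
E
```

```text
t 5.2 tcp [ 0.4796 -0.1871  0.1624] R [[1.0, -0.001, -0.001], [-0.001, -1.0, -0.0], [-0.001, 0.0, -1.0]] F [-2.29 -0.68  1.41] op 0.003 g 1.1 j [-0.61  0.05  1.82 -0.    1.27  0.97]
```

View pics/d.png

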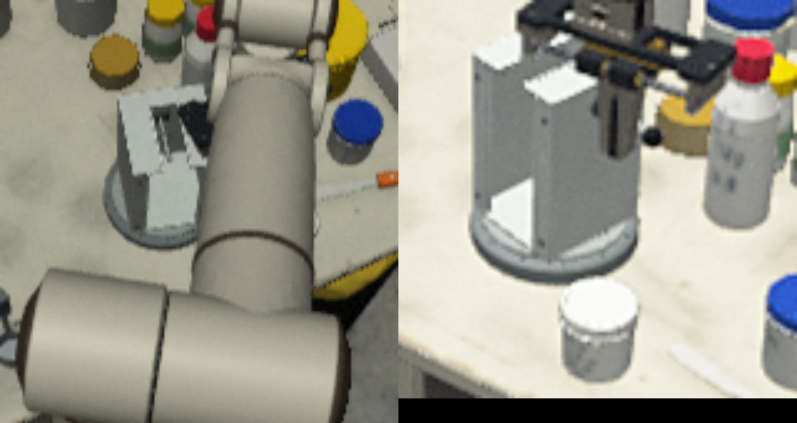

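```bash
python3 - <<'E'
from h import *
s=camera_model("scene");t=camera_model("top")
S=lambda x,y,z:ray(s,290+(x/.83-480)/4,170+y/.83/4,z)
T=lambda x,y,z:ray(t,280+x/.83/3,130+y/.83/3,z)
C=np.array([.526,-.096])
b=S(653,137,.185);print(b,np.degrees(np.arctan2(*(b[:2]-C)[::-1])),np.linalg.norm(b[:2]-C))
print("front left top",S(474,46,.211),T(125,174,.211),"back left",T(119,96,.211),"front right",S(545,102,.211),"front panel left",S(527,84,.211))
E
```

```text
[ 0.48791127 -0.22102684  0.185     ] -106.94306641458344 0.13069989930400863
front left top [ 0.49090201 -0.02325633  0.211     ] [ 0.48759313 -0.01197272  0.211     ] back left [ 0.59545846 -0.05537914  0.211     ] front right [ 0.44743449 -0.13127293  0.211     ] front panel left [ 0.46337502 -0.10150386  0.211     ]
```

Request:
move_arm(series="0.25 0.06 0 0 255;0.25 0.06 0 0 255;0.25 0.06 0 0 255;0.25 0.06 0 0 255;0.25 0.03 0 0 255;0.1 0 0 0 255;0 0 0 0 255;0 0 0 0 255")

```text
clock: 6.3
tcp_pos: [0.5066, -0.192, 0.1626]
tcp_rot: [-3.141, 0.001, -0.0]
ft_force: [-0.9, 0.6, 0.6]
opening: 0.004
grip_force: 0.0
```

```bash
python3 - <<'E'
from h import *
ob()
im=snapshot("scene")[:,:,::-1];cv2.imwrite("pics/e0.png",im)
# black ball locate: dark pixels inside window near expected path
s=camera_model("scene");C=np.array([.526,-.096])
for a in(-110,-95,-80):print(a,proj(s,[*(C+.128*np.array([np.cos(np.radians(a)),np.sin(np.radians(a))])),.185]))
g=im[195:225,355:400].max(2)
n,l,st,c=cv2.connectedComponentsWithStats((g<50).astype(np.uint8))
for i in range(1,n):
  if st[i,4]>4:
    u,v=c[i]+[355,195];p=ray(s,u,v,.185);print(st[i],u,v,p,np.degrees(np.arctan2(*(p[:2]-C)[::-1])))
E
```

```text
t 6.3 tcp [ 0.5066 -0.192   0.1626] R [[1.0, -0.001, 0.0], [-0.001, -1.0, 0.0], [0.0, -0.0, -1.0]] F [-0.94  0.58  0.55] op 0.004 g 0.0 j [-0.59  0.12  1.75  0.    1.28  0.99]
-110 [[364.34792461 211.64404233]]
-95 [[371.810061   207.36299528]]
-80 [[376.676003   202.19362313]]
[ 4  1  3 17 34] 360.4117647058824 204.47058823529412 [ 0.5089962  -0.18733149  0.185     ] -100.54639618769932
[19  6  5  5 18] 376.27777777777777 202.88888888888889 [ 0.54411702 -0.22289929  0.185     ] -81.87496375139084
```

Request:
move_arm(series="-1 0 0 0 255;-1 0 -0.5 0 255;0 0 -1 0 200;0 0 -1 0 100;-0.5 -0.5 -1 0 0;-0.5 -1 -1 0 0;-0.5 -1 -1 0 0;-0.5 -1 -1 0 0")

```text
clock: 7.35
tcp_pos: [0.4261, -0.1215, 0.2933]
tcp_rot: [-3.142, 0.001, -0.0]
ft_force: [-0.4, 0.2, -0.3]
opening: 0.635
grip_force: 0.0
```

Request:
move_arm(series="0 -1 0 0 0;0 -1 0 0 0;0 -1 0 0 0;0 -1 0 0 0;0 -1 0 0 0;0 -1 0 0 0;0 -1 0 0 0;0 -1 0 0 0")

```text
clock: 8.35
tcp_pos: [0.4266, 0.0386, 0.2927]
tcp_rot: [-3.142, 0.001, -0.001]
ft_force: [-0.6, 0.1, -0.8]
opening: 0.996
grip_force: 0.0
```

```bash
python3 - <<'E'
from h import *
ob()
a=cv2.resize(snapshot("top")[130:300,300:400],None,fx=3.5,fy=3.5);b=cv2.resize(snapshot("wrist"),None,fx=.7,fy=.7)
im=np.zeros((595,798,3),np.uint8);im[:595,:350]=a;im[:280,350:]=b
cv2.imwrite("pics/f.png",im[:,:,::-1])
m=camera_model("wrist");print(m);np.save("w.npy",m["pose"])
E
```

```text
t 8.35 tcp [0.4266 0.0386 0.2927] R [[1.0, -0.001, 0.0], [-0.001, -1.0, 0.0], [0.0, -0.0, -1.0]] F [-0.57  0.13 -0.76] op 0.996 g 0.0 j [-0.19 -0.28  1.86  0.    1.56  1.38]
{'vfov': 60.39514612314492, 'cx': 319.9310191924884, 'cy': 203.38238539812968, 'pose': array([[ 1.78332096e-03, -9.68130882e-01, -2.50438446e-01,
         4.96921148e-01],
       [-9.99998041e-01, -1.94167430e-03,  3.85233960e-04,
         4.00022125e-02],
       [-8.59226789e-04,  2.50437268e-01, -9.68132448e-01,
         4.62057804e-01],
       [ 0.00000000e+00,  0.00000000e+00,  0.00000000e+00,
         1.00000000e+00]])}
```

View pics/f.png

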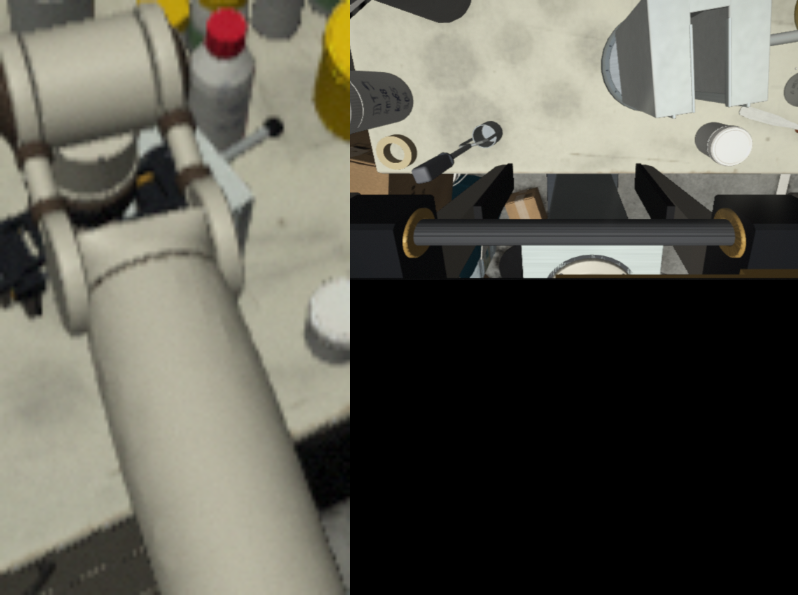

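```bash
python3 - <<'E'
from h import *
m=camera_model("wrist")
W=lambda x,y,z:ray(m,(x-350)/.7,y/.7,z).round(4)
for n,a in dict(fl=(657,117,.211),fr=(770,107,.211),sl=(694,114,.211),sr=(733,111,.211),sbl=(693,11,.211),sbr=(729,8,.211),blp=(648,0,.211),brp=(767,0,.211),griptop=(418,174,.228),gripbot=(449,158,.182),rim=(488,131,.045)).items():print(n,W(*a))
E
```

```text
fl [ 0.4596 -0.047   0.211 ]
fr [ 0.4703 -0.1633  0.211 ]
sl [ 0.4629 -0.0854  0.211 ]
sr [ 0.4661 -0.1256  0.211 ]
sbl [ 0.5603 -0.0721  0.211 ]
sbr [ 0.5629 -0.1056  0.211 ]
blp [ 0.5696 -0.0289  0.211 ]
brp [ 0.5697 -0.14    0.211 ]
griptop [0.402  0.2024 0.228 ]
gripbot [0.4044 0.193  0.182 ]
rim [0.4095 0.1923 0.045 ]
```

Request:
move_arm(series="-0.41 -0.95 0 0 0;-0.41 -0.95 0 0 0;-0.41 -0.95 0 0 0;-0.41 -0.95 0 0 0;-0.41 -0.95 0 0 0;-0.41 -0.95 0 0 0;-0.41 -0.95 0 0 0;-0.41 -0.95 0 0 0")

```text
clock: 9.45
tcp_pos: [0.3612, 0.1898, 0.2926]
tcp_rot: [3.141, -0.002, 0.001]
ft_force: [0.2, 0.1, 0.7]
opening: 0.998
grip_force: 0.0
```

```bash
python3 - <<'E'
from h import *
ob()
m=camera_model("wrist")
im=snapshot("wrist")[:,:,::-1]; cv2.imwrite("pics/g0.png",im)
t=snapshot("top")[:,:,::-1]; cv2.imwrite("pics/g1.png",t)
p=proj(m,[.402,.199,.228])[0];q=proj(m,[.402,.199,.045])[0];print(p,q)
u0=int(min(max((p+q)[0]/2-80,0),480));v0=int(min(max((p+q)[1]/2-60,0),280))
im2=np.zeros((600,796,3),np.uint8);im2[:300,:400]=cv2.resize(im[v0:v0+120,u0:u0+160],None,fx=2.5,fy=2.5)
im2[300:,:]=0
im2[:,400:]=cv2.resize(t[140:278,310:401],(396,600)) 
im2[300:,:400]=cv2.resize(im[v0:v0+120,u0:u0+160],(400,300)) if 0 else cv2.resize(im,(400,250+50))
cv2.imwrite("pics/g.png",im2);print(u0,v0)
E
```

```text
t 9.45 tcp [0.3612 0.1898 0.2926] R [[1.0, -0.001, 0.0], [-0.001, -1.0, -0.0], [0.0, 0.0, -1.0]] F [0.19 0.11 0.72] op 0.998 g 0.0 j [ 0.19 -0.34  1.91 -0.    1.57  1.76]
[307.74614872 159.41552128] [313.01793987 140.07040898]
230 89
```

View pics/g.png

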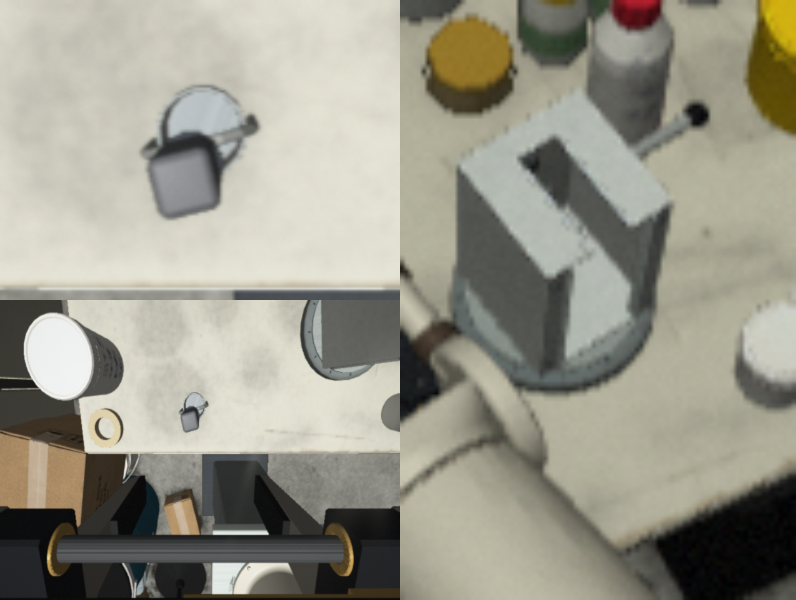

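```bash
python3 - <<'E'
from h import *
m=camera_model("wrist");t=camera_model("top")
W=lambda x,y,z:ray(m,230+x/2.5,89+y/2.5,z)
T=lambda x,y,z:ray(t,310+(x-400)/4.352,140+y/4.348,z)
deg=lambda d:np.degrees(np.arctan2(d[1],d[0])).round(1)
print("grip",W(186,180,.228),"edges",deg(W(160,216,.228)-W(219,207,.228)),deg(W(151,165,.228)-W(160,216,.228)),"bail",deg(W(147,150,.085)-W(252,124,.085)))
print("rim",W(202,130,.045))
r=[T(460,167,.211),T(577,95,.211),T(668,203,.211),T(553,276,.211)]
print(np.round(r,4),"C",np.mean(r,0),"ball",T(697,114,.185))
print("yaws",deg(r[1]-r[0])  ,deg(r[2]-r[1]),deg(r[2]-r[3]),deg(r[3]-r[0]))
X=np.array([-60,60,60,-60])/1e3;Y=np.array([58,58,-58,-58])/1e3
def h(p,k=.211,m=t,Q=None):
    c,s=np.cos(p[2]),np.sin(p[2]);q=[[p[0]+c*x-s*y,p[1]+s*x+c*y,k] for x,y in zip(X,Y)]
    return q
px=np.array([[460,167],[577,95],[668,203],[553,276]]);px=np.c_[310+(px[:,0]-400)/4.352,140+px[:,1]/4.348]
b=np.array([310+297/4.352,140+114/4.348])
def res(p):
    c,s=np.cos(p[2]),np.sin(p[2]);bq=[[p[0]+s*.128,p[1]-c*.128,.185]]
    return np.r_[(proj(t,h(p))-px).ravel(),(proj(t,bq)-b).ravel()]
o=least_squares(res,[.525,-.097,.1]);print(o.x,np.degrees(o.x[2]),o.fun.round(1))
E
```

```text
grip [0.40057117 0.20197343 0.228     ] edges 98.8 8.9 bail 103.8
rim [0.4005148  0.20241994 0.045     ]
[[ 0.5675 -0.0273  0.211 ]
 [ 0.5859 -0.1355  0.211 ]
 [ 0.4729 -0.1543  0.211 ]
 [ 0.4555 -0.0495  0.211 ]] C [ 0.52045891 -0.09165869  0.211     ] ball [ 0.5439456  -0.22029663  0.185     ]
yaws -80.3 -170.5 -80.5 -168.8
[ 0.54752632 -0.10286509 -0.98791799] -56.603531575299826 [ -1.2   1.8  -9.6  -8.3  -0.2 -17.7   8.3  -6.9   2.3  29.9]
```

Request:
move_arm(series="0.985 -0.305 0 0 0;0.985 -0.305 0 0 0;0 0 0.3 -0.75 0;0 0 0.5 -0.75 0;0 0 0.7 -0.75 0;0 0 0.9 0 0;0 0 0.9 0 0;0 0 0.9 0 0")

```text
clock: 10.55
tcp_pos: [0.4005, 0.2017, 0.2072]
tcp_rot: [3.129, 0.28, -0.001]
ft_force: [-0.1, 0.5, -0.3]
opening: 0.999
grip_force: 0.0
```

Request:
move_arm(series="0 0 0.7 0 0;0 0 0.4 0 0;0 0 0 0 100;0 0 0 0 140;0 0 0 0 180;0 0 0 0 200;0 0 0 0 220;0 0 0 0 240", force=20)

```text
clock: 11.55
tcp_pos: [0.4006, 0.2021, 0.1866]
tcp_rot: [-3.129, -0.281, -0.0]
ft_force: [-0.2, -0.2, 0.9]
opening: 0.37
grip_force: 0.0
```

```bash
python3 - <<'E'
from h import *
ob()
E
```

```text
t 11.55 tcp [0.4006 0.2021 0.1866] R [[0.984, 0.178, 0.0], [0.178, -0.984, 0.0], [0.0, 0.0, -1.0]] F [-0.18 -0.16  0.9 ] op 0.37 g 0.0 j [ 0.2  -0.16  1.97 -0.    1.33  1.59]
```

Request:
move_arm(series="0 0 0 0 255;0 0 0 0 255;0 0 0 0 255;0 0 0 0 255;0 0 0 0 255;0 0 -0.3 0 255;0 0 -0.5 0 255;0 0 -0.7 0 255", force=25)

```text
clock: 12.55
tcp_pos: [0.4005, 0.202, 0.2174]
tcp_rot: [3.129, 0.281, -0.0]
ft_force: [0.2, 0.8, -1.4]
opening: 0.194
grip_force: 25.0
```

```bash
python3 - <<'E'
from h import *
ob()
E
```

```text
t 12.55 tcp [0.4005 0.202  0.2174] R [[0.984, 0.178, -0.0], [0.178, -0.984, -0.0], [-0.0, 0.0, -1.0]] F [ 0.19  0.79 -1.39] op 0.194 g 25.0 j [ 0.2  -0.18  1.93 -0.    1.4   1.59]
```

Request:
move_arm(series="0 0.3 -0.5 0 255;-0.1 0.7 -0.5 0 255;-0.2 0.95 -0.5 0 255;-0.2 0.95 -0.5 0 255;-0.2 0.95 -0.4 0 255;-0.2 0.95 0 0 255;-0.2 0.95 0 0 255;-0.2 0.95 0 0 255")

```text
clock: 13.55
tcp_pos: [0.3987, 0.0641, 0.265]
tcp_rot: [3.129, 0.28, 0.0]
ft_force: [0.7, -0.4, -2.4]
opening: 0.194
grip_force: 25.0
```

Request:
move_arm(series="-0.2 0.98 0 0 255;-0.2 0.98 0 0 255;-0.2 0.98 0 0 255;-0.2 0.98 0 0 255;-0.2 0.98 0 0 255;-0.2 0.98 0 0 255;-0.2 0.98 0 0 255;-0.2 0.98 0 0 255")

```text
clock: 14.55
tcp_pos: [0.3949, -0.0958, 0.265]
tcp_rot: [3.129, 0.28, 0.0]
ft_force: [1.3, 0.3, -1.1]
opening: 0.198
grip_force: 25.0
```

```bash
python3 - <<'E'
from h import *
ob();print(camera_model("scene")["cx"])
im=snapshot("wrist")[:,:,::-1];cv2.imwrite("pics/h0.png",im);np.save("w.npy",camera_model("wrist")["pose"])
sc=snapshot("scene")[:,:,::-1];cv2.imwrite("pics/h1.png",sc)
o=np.zeros((600,800,3),np.uint8);o[:330,:528]=cv2.resize(im,(528,330));
o[340:600,:520]=cv2.resize(sc[170:300,270:530],None,fx=2,fy=2)
o[:330,528:]=cv2.resize(im[:165,240:376],(272,330))
cv2.imwrite("pics/h.png",o)
E
```

```text
t 14.55 tcp [ 0.3949 -0.0958  0.265 ] R [[0.984, 0.178, 0.0], [0.178, -0.984, -0.0], [-0.0, 0.0, -1.0]] F [ 1.26  0.33 -1.12] op 0.198 g 25.0 j [-0.54 -0.34  1.96 -0.    1.52  0.86]
313.7466072352631
```

View pics/h.png

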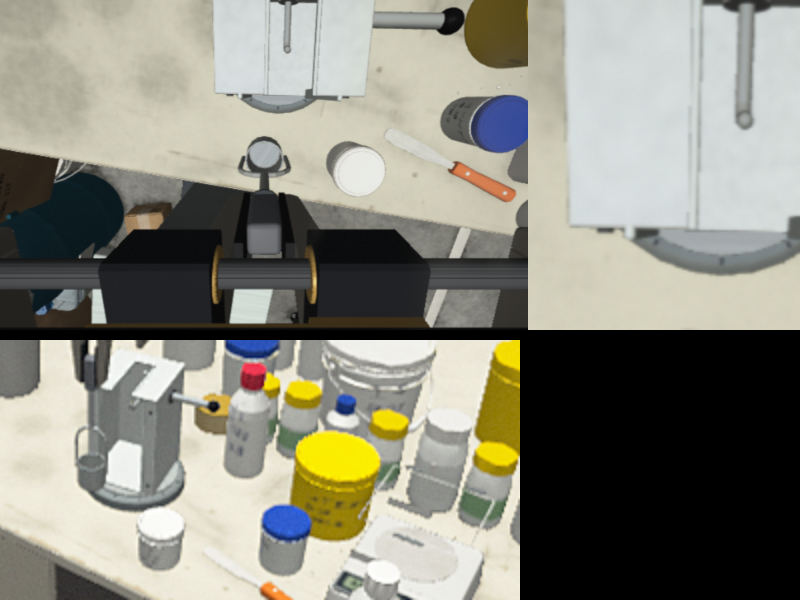

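```bash
python3 - <<'E'
from h import *
m=camera_model("wrist");o=get_obs();Rm=R.from_rotvec(o["tcp_rot"]).as_matrix();tp=o["tcp_pos"]
def W(x,y,z):
    p=ray(m,x/.825,y/.825,z);return p.round(4),((p-tp)@Rm).round(4)
for n,a in dict(fl=(215,93.5,.211),fr=(366,97.5,.211),bl=(216,1,.211),slotL=(266,60,.211),slotL2=(267,3,.211),slotR=(316,60,.211),slotR2=(321,3,.211),bar1=(378,20,.185),ball=(453,20,.185),hookb=(289,4,.155),hooktip=(287.5,48,.165),cupc=(265,154,.124),bailL=(242,163,.15),bailR=(289,163,.15),grip=(265,225,.31)).items():print(n,*W(*a))
g=cv2.cvtColor(cv2.imread("pics/h0.png"),6)
for r in(20,60,100):
    d=np.abs(np.diff(g[r,255:460].astype(int)));i=np.argsort(-d)[:14];print(r,sorted((i+255).tolist()))
for c in(270,290,310,400,420,435):
    d=np.abs(np.diff(g[90:140,c].astype(int)));i=np.argsort(-d)[:3];print(c,sorted((i+90).tolist()))
E
```

```text
fl [ 0.4584 -0.0462  0.211 ] [ 0.0713 -0.0382  0.0539]
fr [ 0.4757 -0.1602  0.211 ] [0.0683 0.0771 0.0539]
bl [ 0.5212 -0.0385  0.211 ] [ 0.1344 -0.0348  0.0538]
slotL [ 0.4888 -0.0802  0.211 ] [0.0953 0.0006 0.0539]
slotL2 [ 0.5262 -0.0742  0.211 ] [0.1331 0.0012 0.0539]
slotR [ 0.4953 -0.1166  0.211 ] [0.0953 0.0376 0.0539]
slotR2 [ 0.5329 -0.1118  0.211 ] [0.1332 0.0394 0.0539]
bar1 [ 0.537  -0.1628  0.185 ] [0.1282 0.0903 0.0799]
ball [ 0.5475 -0.2218  0.185 ] [0.1282 0.1503 0.08  ]
hookb [ 0.5444 -0.0913  0.155 ] [0.148  0.0212 0.1099]
hooktip [ 0.507  -0.0966  0.165 ] [0.1103 0.0199 0.0999]
cupc [ 0.401  -0.0955  0.124 ] [0.0062 0.0002 0.1409]
bailL [ 0.3929 -0.0728  0.15  ] [ 0.0021 -0.0236  0.1149]
bailR [ 0.4014 -0.1205  0.15  ] [0.0021 0.0249 0.1149]
grip [ 0.4049 -0.0941  0.31  ] [ 0.0102 -0.0004 -0.0451]
20 [257, 258, 320, 325, 326, 327, 343, 344, 350, 352, 353, 382, 384, 451]
60 [259, 324, 325, 326, 342, 343, 345, 350, 351, 352, 379, 380, 381, 382]
100 [258, 260, 322, 323, 324, 325, 377, 378, 379, 380, 382, 384, 442, 443]
270 [111, 112, 113]
290 [117, 118, 120]
310 [112, 113, 131]
400 [115, 120, 121]
420 [116, 118, 119]
435 [115, 116, 117]
```

Request:
move_arm(series="0 0.5 -0.18 0.2 255;0 0.49 0 0 255;0.3 0 0 0 255;0.5 0 0 0 255;0.5 0 0 0 255;0.5 0 0 0 255;0 0 0 0 255;0 0 0 0 255")

```text
clock: 15.65
tcp_pos: [0.4342, -0.1079, 0.2681]
tcp_rot: [-3.131, -0.257, 0.001]
ft_force: [0.2, 0.6, -2.2]
opening: 0.195
grip_force: 25.0
```

```bash
python3 - <<'E'
from h import *
ob()
im=snapshot("wrist")[:,:,::-1];cv2.imwrite("pics/i0.png",im)
o=np.zeros((600,800,3),np.uint8);o[:,:]=cv2.resize(im[20:320,140:540],None,fx=2,fy=2)
cv2.imwrite("pics/i.png",o)
E
```

```text
t 15.65 tcp [ 0.4342 -0.1079  0.2681] R [[0.987, 0.163, -0.001], [0.163, -0.987, 0.0], [-0.0, -0.0, -1.0]] F [ 0.25  0.62 -2.25] op 0.195 g 25.0 j [-0.51 -0.22  1.86 -0.    1.5   0.89]
```

View pics/i.png

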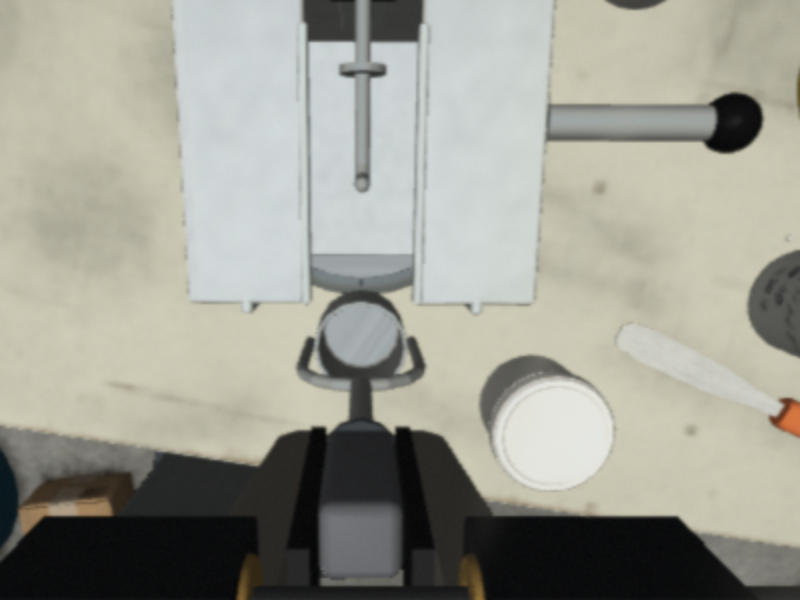

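Request:
move_arm(series="0.6 0 0 0 255;0.6 0 0 0 255;0.6 0 0 0 255;0.6 0 0 0 255;0.6 0 0 0 255;0.6 0 0 0 255;0.6 0 0 0 255;0.6 0 0 0 255")

```text
clock: 16.7
tcp_pos: [0.5298, -0.0923, 0.2682]
tcp_rot: [-3.131, -0.256, 0.0]
ft_force: [0.2, -0.1, -1.3]
opening: 0.196
grip_force: 25.0
```

Request:
move_arm(series="0 0 0 0 255;0 0 0 0 255;0 0 0.2 0 255;0 0 0.2 0 255;0 0 0 0 255;0 0 0 0 255")

```text
clock: 17.45
tcp_pos: [0.529, -0.0925, 0.2602]
tcp_rot: [3.131, 0.256, 0.0]
ft_force: [1.1, 0.5, -2.6]
opening: 0.196
grip_force: 25.0
```

```bash
python3 - <<'E'
from h import *
ob();m=camera_model("wrist");o=get_obs();Rm=R.from_rotvec(o["tcp_rot"]).as_matrix();print(proj(m,o["tcp_pos"]))
im=snapshot("wrist")[:,:,::-1];cv2.imwrite("pics/j0.png",im)
E
```

```text
t 17.45 tcp [ 0.529  -0.0925  0.2602] R [[0.987, 0.163, 0.0], [0.163, -0.987, -0.0], [0.0, 0.0, -1.0]] F [ 1.14  0.54 -2.56] op 0.196 g 25.0 j [-0.4   0.03  1.64  0.    1.47  1.01]
[[321.62138828 252.40094906]]
```

Request:
move_arm(series="0 0 0 0 255;0 0 0.1 0 255;0 0 0.1 0 255;0 0 0.1 0 255;0 0 0.1 0 255;0 0 0.05 0 255;0 0 0 0 255;0 0 0 0 255", force=8)

```text
clock: 18.5
tcp_pos: [0.5291, -0.0924, 0.2513]
tcp_rot: [3.131, 0.256, 0.0]
ft_force: [0.4, -1.2, -2.8]
opening: 0.192
grip_force: 8.0
```

Request:
move_arm(series="0 0 0.05 0 255;0 0 0.05 0 255;0 0 0.05 0 255;0 0 0.05 0 255;0 0 0 0 255;0 0 0 0 255")

```text
clock: 19.25
tcp_pos: [0.5291, -0.0924, 0.2473]
tcp_rot: [3.131, 0.256, 0.0]
ft_force: [0.8, -0.2, -2.0]
opening: 0.199
grip_force: 8.0
```

Request:
move_arm(series="0 0 0.05 0 255;0 0 0.05 0 255;0 0 0 0 255")

```text
clock: 19.62
tcp_pos: [0.529, -0.0924, 0.2451]
tcp_rot: [-3.131, -0.256, 0.0]
ft_force: [0.4, -0.0, -2.7]
opening: 0.196
grip_force: 8.0
```

Request:
move_arm(series="0 0 0.05 0 255;0 0 0.05 0 255;0 0 0 0 255")

```text
clock: 20.0
tcp_pos: [0.529, -0.0924, 0.243]
tcp_rot: [-3.131, -0.256, 0.0]
ft_force: [-0.6, -0.5, -1.2]
opening: 0.195
grip_force: 8.0
```

Request:
move_arm(series="0 0 0.05 0 255;0 0 0.05 0 255;0 0 0 0 255")

```text
clock: 20.38
tcp_pos: [0.529, -0.0924, 0.2411]
tcp_rot: [-3.131, -0.256, 0.0]
ft_force: [-0.1, 0.8, -2.1]
opening: 0.192
grip_force: 8.0
```

Request:
move_arm(series="0 0 0.05 0 255;0 0 0.05 0 255;0 0 0 0 255")

```text
clock: 20.75
tcp_pos: [0.529, -0.0924, 0.2391]
tcp_rot: [-3.131, -0.256, 0.0]
ft_force: [-0.3, -0.3, -2.3]
opening: 0.197
grip_force: 8.0
```

Request:
move_arm(series="0 0 0.05 0 255;0 0 0.05 0 255;0 0 0 0 255")

```text
clock: 21.12
tcp_pos: [0.5295, -0.0924, 0.2383]
tcp_rot: [3.131, 0.257, 0.002]
ft_force: [-1.0, 0.8, 5.2]
opening: 0.194
grip_force: 8.0
```

Request:
move_arm(series="0 0 0.05 0 255;0 0 0.05 0 255;0 0 0 0 255")

```text
clock: 21.5
tcp_pos: [0.5305, -0.0924, 0.2378]
tcp_rot: [3.13, 0.256, 0.007]
ft_force: [-0.5, 2.6, 10.6]
opening: 0.195
grip_force: 8.0
```

Request:
move_arm(series="0 0 -0.06 0 255;0 0 -0.06 0 255;0 0 0 0 255;0 0 0 0 255")

```text
clock: 22.0
tcp_pos: [0.5294, -0.0925, 0.238]
tcp_rot: [3.131, 0.256, 0.001]
ft_force: [1.6, 2.2, 4.7]
opening: 0.196
grip_force: 8.0
```

Request:
move_arm(series="0 0 -0.05 0 255;0 0 0 0 255;0 0 0 0 255;0 0 0 0 255")

```text
clock: 22.5
tcp_pos: [0.5287, -0.0925, 0.2382]
tcp_rot: [-3.131, -0.256, 0.001]
ft_force: [1.7, -0.8, 0.4]
opening: 0.195
grip_force: 8.0
```

```bash
python3 - <<'E'
from h import *
ob()
a=cv2.imread("pics/i0.png");
im=snapshot("wrist")[:,:,::-1];cv2.imwrite("pics/k0.png",im);ob()
E
```

```text
t 22.5 tcp [ 0.5287 -0.0925  0.2382] R [[0.987, 0.163, -0.001], [0.163, -0.987, -0.0], [-0.001, -0.0, -1.0]] F [ 1.72 -0.76  0.42] op 0.195 g 8.0 j [-0.4   0.04  1.67 -0.    1.42  1.01]
t 22.55 tcp [ 0.5287 -0.0925  0.2382] R [[0.987, 0.163, -0.001], [0.163, -0.987, -0.0], [-0.001, -0.0, -1.0]] F [ 0.37 -0.79  1.02] op 0.191 g 8.0 j [-0.4   0.04  1.67 -0.    1.42  1.01]
```

Request:
move_arm(series="0 0 0 0 204;0 0 0 0 200;0 0 0 0 196;0 0 0 0 190;0 0 0 0 180;0 0 0 0 160;0 0 0 0 130;0 0 0 0 110")

```text
clock: 23.55
tcp_pos: [0.529, -0.0924, 0.2386]
tcp_rot: [-3.131, -0.256, 0.0]
ft_force: [0.4, -0.2, 0.6]
opening: 0.562
grip_force: 0.0
```

Request:
move_arm(series="0 0 0 0 100;0 0 0 0 100;0 0 -0.3 0 100;0 0 -0.6 0 100;0 0 -0.8 0 100;0 0 -1 0 100;0 0 -1 0 100;0 0 0 0 100")

```text
clock: 24.55
tcp_pos: [0.5302, -0.0929, 0.3155]
tcp_rot: [3.129, 0.256, 0.007]
ft_force: [0.8, -0.5, 0.1]
opening: 0.607
grip_force: 0.0
```

```bash
python3 - <<'E'
from h import *
ob();m=camera_model("wrist")
im=snapshot("wrist")[:,:,::-1];cv2.imwrite("pics/l0.png",im)
im2=snapshot("wrist")[:,:,::-1];print("motion",np.abs(im.astype(int)-im2).mean())
# grip top: expected at eye world+.123
C=[.5285,-.0925];print(proj(m,[[*C,.258-.0+.02]]))
g=cv2.cvtColor(im2,6);p=proj(m,[*C,.28])[0].astype(int)
print(g[max(p[1]-40,0):p[1]+41:5,p[0]-40:p[0]+41:5])
E
```

```text
t 24.55 tcp [ 0.5302 -0.0929  0.3155] R [[0.987, 0.163, 0.005], [0.163, -0.987, -0.002], [0.004, 0.003, -1.0]] F [ 0.81 -0.55  0.07] op 0.607 g 0.0 j [-0.4   0.01  1.56  0.    1.57  1.01]
motion 2.8765807291666667
[[320.19017631 232.02248126]]
[[202 204 206 176 158 148 145 115  49 133 124 148 183 185 202 205 205]
 [201 202 202 186 165 203 202 107  41 177 202 202 178 180 203 206 202]
 [200 204 201 186 161 199  40  33  31  33 171 200 170 185 201 202 204]
 [204 206 204 182 163 149  33  32  30  33  35 200 165 179 203 199 204]
 [205 206 208 182 168  97  35  33  32  32  33 201 164 185 202 198 200]
 [203 204 203 203 129  57  38  36  37  36  35 152 137 185 200 200 200]
 [203 201 203 204 106  88 110 106 102 101  68 117 121 204 202 203 204]
 [202 204 203 204 160  95 119 117 113 111  74 143 166 205 202 203 203]
 [202 205 205 203 163  94 115 114 111 108  73 192 161 204 202 203 201]
 [202 201 199 201 165  93 111 109 110 105  73 191 169 202 204 202 202]
 [203 201 202 203 147 118  97  97  97  97  99 192 181 202 203 202 203]
 [203 199 201 202 150 192 190 189 187 189 191 190 174 201 201 203 204]
 [203 203 203 201 157 191 190 189 187 188 188 188 174 203 203 202 204]
 [203 202 204 202 158 192 189 188 187 185 186 187 169 200 205 201 203]
 [202 203 203 197 159 189 188 186 181 184 184 185 165 199 201 203 204]
 [200 199 198 194 148 190 188 182 180 183 181 179 169 200 200 201 203]
 [175 179 179 177 162 190 187 187 185 185 180 178 183 186 186 188 187]]
```

Request:
move_arm(series="0 0 0 0 100;0 0 0 0 100;0 0 0 0 100;0 0 0 0 100;0 0 0 0 100;0 0 0 0 100;0 0 0 0 100;0 0 0 0 100")

```text
clock: 25.65
tcp_pos: [0.529, -0.0924, 0.3126]
tcp_rot: [-3.131, -0.256, 0.0]
ft_force: [-1.0, 0.6, 0.4]
opening: 0.612
grip_force: 0.0
```

```bash
python3 - <<'E'
from h import *
ob();m=camera_model("wrist");t=[]
for k in range(6):
    im=snapshot("wrist")[:,:,::-1];g=cv2.cvtColor(im,6)[200:290,280:360]
    n,l,s,c=cv2.connectedComponentsWithStats(((g>98)&(g<124)).astype(np.uint8));i=1+np.argmax(s[1:,4]);q=c[i]+[280,200];t.append([*q.round(1),s[i,4]])
print(t)
C=np.array([.5285,-.0925]);z=.027+.130+.123
print("grip top",ray(m,*t[-1][:2],z),"expected from TCP at release",C)
cv2.imwrite("pics/m0.png",im)
E
```

```text
t 25.65 tcp [ 0.529  -0.0924  0.3126] R [[0.987, 0.163, -0.0], [0.163, -0.987, 0.0], [-0.0, -0.0, -1.0]] F [-1.01  0.56  0.4 ] op 0.612 g 0.0 j [-0.4   0.01  1.56  0.    1.57  1.01]
[[np.float64(317.2), np.float64(232.2), np.int32(445)], [np.float64(317.2), np.float64(232.2), np.int32(450)], [np.float64(317.3), np.float64(232.3), np.int32(446)], [np.float64(317.3), np.float64(232.3), np.int32(450)], [np.float64(317.3), np.float64(232.3), np.int32(448)], [np.float64(317.3), np.float64(232.3), np.int32(446)]]
grip top [ 0.52841177 -0.08995416  0.28      ] expected from TCP at release [ 0.5285 -0.0925]
```

Six pictures in a row show the cup still. Its grip top is within about 2.5 mm of where I let go, so it hangs upright and at rest. Handing in.

```bash
python3 -c "
from workcell import *
print(close_job())"
```

```text
the job is handed in; nothing more can be done
None
```

The cabinet was pushed two clicks so its opening faces front, and the dip cup hangs at rest by its bail on the hook. The job was handed in at about 26 s; no verdict was returned, and I did not re-measure the bystanders at the end.

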